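# Sort the column and the bridge arch into their nursery bins

### The arm

A 6-joint arm with a two-finger parallel gripper is mounted at the origin on the work surface. World frame = base frame: x ahead of the robot, y to its left, z up, the work surface at z = 0. Lengths are in mm, angles in rad, forces in N, time in s.
With the tool pointing down it reaches from about 275 to 1000 mm from the base axis. Payload 8.4 kg.
Tool frame: the origin (TCP) lies on the centre line of the jaws, within the pads' length; the fingertips stand r.tip_reach ahead of it and the grasp point (between the pads) lies 11 mm behind it (r.tip_reach is the distance from the TCP to the fingertips, in mm); z points along the fingers, y is the line along which they close (so a half turn about z gives the same grasp; the last joint's range is limited). The gripper opens to 85 mm and grips with 20 to 120 N. Pads are 22 mm wide; open, the fingers measure 114 mm over their backs; the gripper's body (76 mm by 85 mm) begins 54 mm behind the grasp point. The pads swing forward as they close: fully open they stand 13 mm farther back than shut.
Start: joints at [-1.138, 0.353, 1.633, -0, 1.155, -0.002], TCP at [263.267, -566.85, 239.281] pointing down, gripper open.
Joint ranges: [-2.63, 2.63], [-0.92, 2.1], [0.06, 2.66], [-1.3, 4.44], [0, 2.69], [-3.02, 3.02]. Speed limits (rad/s): [2.22, 2.22, 2.79, 3.14, 3.14, 3.14].

### API

Orientations are given as [roll, pitch, yaw] about the fixed x, y, z axes, in that order (R = Rz(yaw) Ry(pitch) Rx(roll)).
In Python, from rig import r gives the robot as it stands.
- The arm moves only by the tool carry_out, never from a script. Its argument "targets" is a list of rows, each an object with "dp": the shift along the tool's x, y, z in mm, a list of three; "yaw": the turn about the tool's z in degrees. A call has 1 to 12 rows; each row is the pose to reach, as a shift and turn from the pose commanded when the call began, along the tool's axes at that moment; what a row does not reach only later rows make up. A row lasts 1/8 s, in which the tool goes at most 62.5 mm and 10.7 degrees, less where a joint would pass 70% of its speed; a pose out of reach is approached as far as the arm can. A call with a gripper value outside its range is refused whole. "fingers" is the opening, from -1 (shut) to 1 (fully open), so that 0 is half open, set as the call begins (left out, the last holds). The fingers move at their own pace and stop on an object; "grip_force" is the grip in N (left out, the last holds). Time passes only in rows, so rows that repeat a pose let the fingers close. It gives the time, the measured TCP pose, the force, the opening and the grip force at its end, in the units of the state.
- r.sense(): the state, without advancing time (a new reading comes with each control period).
- r.grab_frame(name): name is "side" or "top" or "wrist"; returns the picture (384x512x3 uint8, red, green, blue); there is no depth.
- r.get_calibration(name): a dict with "fx", "fy", "cx", "cy" (pixels), "rvec" (rotation vector, rad) and "tvec" (3), from world to camera coordinates, as OpenCV has them. Camera axes: x right, y down, z forward; pixel columns grow to the right and rows downward; lengths in mm; the calibration is good to about 2 mm. A picture is of the moment at which its call begins: read the wrist's pose just before it. get_calibration takes no time and is no camera call; for the wrist camera it gives the pose at the moment of the call.
- r.sign_off(): hands the job in; it is judged then, once.
The state is a dict: "clock": time; "qpos": joint angles; "qvel": joint speeds; "joint_efforts": joint torques, N m; "eef_pos": TCP position; "tcp_rot": TCP orientation; "contact_force": force on the tool from outside, world axes, zero at the start; "wrist_torque": the same for the moment, N m; "opening": opening from 0.0 (shut) to 1.0 (fully open); "grasp_force": force on a finger pad.
Only numpy, scipy, OpenCV 4.12 (cv2) and the standard library are available. Lean on these libraries where they do the work, as an engineer would, in place of code of your own. Each camera call takes 0.05 s, during which the arm holds its last target. There are 200 camera calls.

### The job

Tidy two of the plain wooden blocks by shape: stand the tall round column on its end inside the tilting bin, and stand the larger of the two arches on its two legs inside the flat open tray. Do not tip the tilting bin while you do it.

Things in the scene. Friction and masses are not known exactly. Their poses are not given: they have to be found in the camera images.
- tall_cylinder: Plain wooden round column, 40 mm in diameter and 80 mm tall, about 70 g, standing on end on the shelf top. Origin at the centre of its underside, z up along its axis. (A short cylinder, 40 mm in diameter and only 35 mm tall, of the same wood is a bystander.)
- big_arch: The larger arch block, plain wood, about 80 g: 100 mm long (x), 32 mm thick (y, flat faces), 50 mm high (z), standing on two 20 mm wide legs either side of a half-round opening of 30 mm radius; solid from 30 to 50 mm height at mid-length. Origin at the centre of its underside, between the legs. (The small arch, 60 mm long and 30 mm high, same wood, is a bystander.)
- bin_floor (a point): Centre of the inner floor of the tilting bin: a square plank box on a pivot pin between two cheeks. x, y along its sides (144 mm each inside), z up. Floor 30 mm above the shelf top, 8 mm walls up to 82 mm, cheeks outside the y sides up to 85 mm; rounded lip along the front (-x) rim up to 90 mm. A spring holds it level; over 7 N down on the lip tips it. Its base is fixed.
- tray_floor (a point): Centre of the inner floor of the flat open plywood tray, fixed to the shelf top; x along its longer sides, z up. Inside 154 mm (x) by 134 mm (y); floor 8 mm above the shelf top, walls 8 mm thick up to 45 mm above the shelf top.

How it is judged:
By the outcome, as a careful person would: the job done as asked, in the order asked, and still so for the second after the job is handed in, with the robot touching nothing.
It also fails if it takes over 58 s, if anything falls off the work surface, if the arm or the gripper's body presses on something with over 40 N, if the wrist force passes 120 N, or if a joint passes its speed limit or range.

## Working session

There is one attempt and no reset: what is moved stays moved. The work goes in short steps, Python scripts to look and compute and a tool call to move; the robot and the scene stay as the last step left them, time stands still between calls to the robot, and variables do not carry over. Pictures are saved under pics/ and viewed, at most 10 in all, crops included, and the job is handed in when it is done.

Besides the shell and the picture viewer there is one more tool, called after ">>>" by a JSON object that holds its "method" and its "body", one argument or row to a line. carry_out: Moves the arm, as the interface text tells. Its arguments: {"type":"object","properties":{"targets":{"type":"array","items":{"type":"object","properties":{"dp":{"type":"array","items":{"type":"number"}},"yaw":{"type":"number"}}}},"fingers":{"type":"number"},"grip_force":{"type":"number"}},"required":["targets"]}

```bash
mkdir -p pics; ls
cat > h.py <<'E'
import numpy as np, cv2
from rig import r
def cal(n):
    c=r.get_calibration(n); K=np.array([[c['fx'],0,c['cx']],[0,c['fy'],c['cy']],[0,0,1.]])
    return K,np.array(c['rvec'],float),np.array(c['tvec'],float)
def ray(C,px):
    K,rv,t=C; R=cv2.Rodrigues(rv)[0]; p=np.atleast_2d(np.array(px,float))
    d=np.c_[p,np.ones(len(p))]@np.linalg.inv(K).T@R
    return -R.T@t,d
def plane(C,px,z):
    o,d=ray(C,px); return o+d*((z-o[2])/d[:,2])[:,None]
def proj(C,P):
    return cv2.projectPoints(np.atleast_2d(np.array(P,float)),C[1],C[2],C[0],None)[0][:,0]
def save(img,n): cv2.imwrite('pics/'+n,cv2.cvtColor(img,cv2.COLOR_RGB2BGR))
E
python3 - <<'E'
from h import *
s=r.sense(); print(s, r.tip_reach)
for n in('top','side'):
    im=r.grab_frame(n); save(im,n+'0.png'); C=cal(n); print(n,C[0][0,0],ray(C,[256,192]))
E
```

```text
pics
{'clock': 0.0, 'qpos': array([-1.13837870e+00,  3.53672468e-01,  1.63414477e+00, -5.29344793e-06,
        1.15519501e+00, -2.39475993e-03]), 'qvel': array([ 0.0001951 ,  0.00173309, -0.00053645, -0.00169064, -0.00184487,
       -0.00049335]), 'joint_efforts': array([-3.15500140e-03, -6.05263853e+01, -3.42068660e+01, -4.42666478e-04,
        9.35332733e-03, -8.32674004e-06]), 'eef_pos': array([ 263.07927184, -566.41482291,  238.54193255]), 'tcp_rot': array([-3.14017305e+00,  1.44019291e-06,  4.34814527e-01]), 'contact_force': array([ 0.46057125, -0.27306184, -0.3446468 ]), 'wrist_torque': array([-0.02331729,  0.05023162,  0.06391877]), 'grasp_force': 0.0, 'opening': 0.997524622784055} 8.0
top 479.8711585690434 (array([ 376.46861819,   15.3412116 , 1236.96974602]), array([[ 0.16134779, -0.03155143, -0.98647628]]))
side 440.5823671263201 (array([198.11788706, 610.06325763, 730.94627028]), array([[ 0.36109578, -0.61485041, -0.70114673]]))
```

View pics/top0.png

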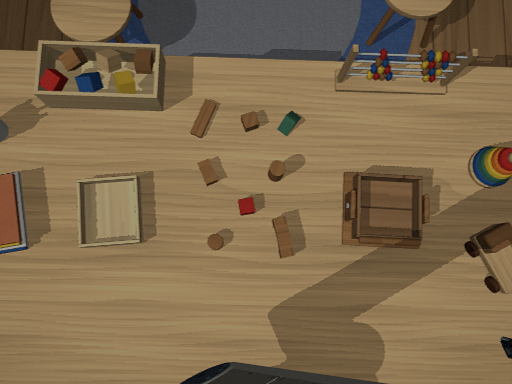

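View pics/side0.png

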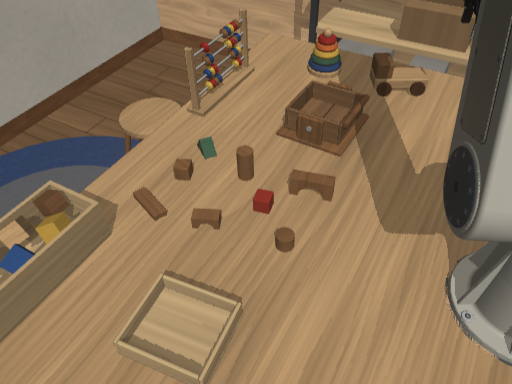

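The top view shows the column at (277,170), the big arch at (283,237), the tray at (109,211) and the bin at (388,207). In the side view they are at (245,163), (312,184), (182,325) and (322,115). Next I'll zoom in on the blocks and the bin.

Run:
```python
from h import *
t=cv2.imread('pics/top0.png'); s=cv2.imread('pics/side0.png')
a=cv2.resize(t[150:265,260:440],(800,511)[:2] and (400,256),interpolation=cv2.INTER_CUBIC)
f=lambda im,x,y,w,h,W,H:cv2.resize(im[y:y+h,x:x+w],(W,H),interpolation=cv2.INTER_CUBIC)
A=f(t,335,165,100,85,400,340);B=f(s,272,75,100,85,400,340)
Cc=f(t,260,155,80,110,189,260);D=f(s,225,135,120,78,400,260)
out=np.zeros((600,800,3),np.uint8);out[:340,:400]=A;out[:340,400:]=B;out[340:,:189]=Cc;out[340:,400:]=D
out=cv2.convertScaleAbs(out,alpha=1.8);cv2.imwrite('pics/z.png',out)
C=cal('top')
for n,px,z in [('cyl',(277,164),80),('cylb',(277,176),0),('arch',(284,237),50),('bin',(388,207),82),('tray',(109,211),45)]: print(n,plane(C,px,z).round())
h=cv2.cvtColor(t,cv2.COLOR_BGR2HSV)
for p in [(277,164),(283,237),(290,205),(216,242),(320,200),(285,260),(110,210)]: print(p,h[p[1],p[0]])
h=cv2.cvtColor(s,cv2.COLOR_BGR2HSV)
for p in [(245,153),(245,170),(312,184),(312,178),(285,215)]: print(p,h[p[1],p[0]])
```

```text
cyl [[637. -72.  80.]]
cylb [[623. -79.   0.]]
arch [[460. -95.  50.]]
bin [[ 537. -346.   82.]]
tray [[513. 341.  45.]]
(277, 164) [ 14 144 110]
(283, 237) [ 15 148 112]
(290, 205) [ 17 107 146]
(216, 242) [ 14 141 112]
(320, 200) [ 18 103 148]
(285, 260) [ 18 105 155]
(110, 210) [ 19  92 156]
(245, 153) [ 13 135 121]
(245, 170) [ 14 134 103]
(312, 184) [ 14 135 102]
(312, 178) [ 14 135 117]
(285, 215) [ 16 109 161]
```

View pics/z.png

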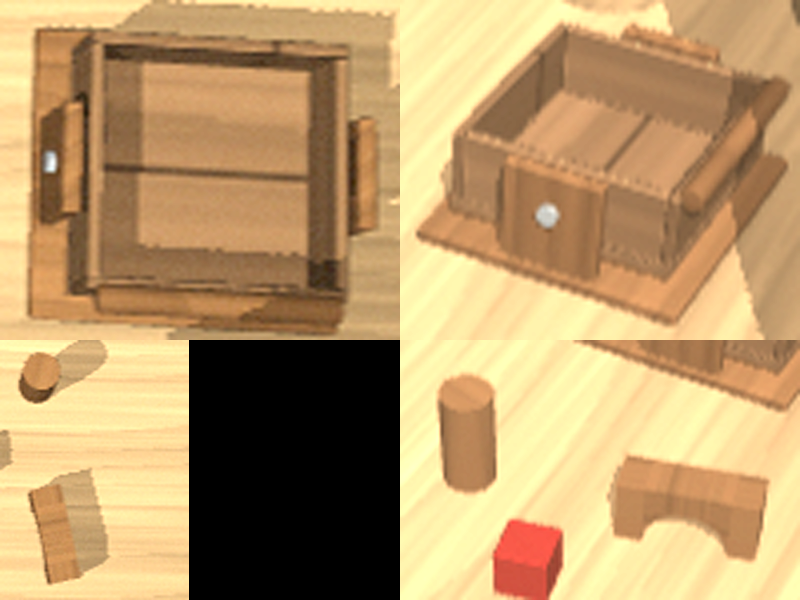

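The bin's lip faces the robot and its cheeks are on the ±y sides. The column stands on end and the arch stands on its legs. Now I'll get their positions from masks and two-view rays.

```bash
cat >> h.py <<'E'
def tri(pa,pb,na='top',nb='side'):
    oa,da=ray(cal(na),pa);ob,db=ray(cal(nb),pb);da,db=da[0],db[0]
    k=np.linalg.lstsq(np.c_[da,-db],ob-oa,rcond=None)[0]
    a,b=oa+k[0]*da,ob+k[1]*db
    return (a+b)/2,np.linalg.norm(a-b)
def wood(im,lo=(8,120,50),hi=(20,255,140)):
    return cv2.inRange(cv2.cvtColor(im,cv2.COLOR_RGB2HSV),lo,hi)
def blobs(im,box=None,**k):
    m=wood(im,**k); cs=cv2.findContours(m,cv2.RETR_EXTERNAL,cv2.CHAIN_APPROX_NONE)[0]
    return [c for c in cs if cv2.contourArea(c)>60]
E
python3 - <<'E'
from h import *
print('cyltop',tri((276.9,167.3),(244.8,150.9)))
T=cv2.imread('pics/top0.png')[...,::-1];S=cv2.imread('pics/side0.png')[...,::-1]
C=cal('top')
for n,im in(('top',T),('side',S)):
  for c in blobs(im):
    (x,y),wh,a=cv2.minAreaRect(c); 
    if 190<x<450 and 130<y<270: print(n,round(x),round(y),cv2.contourArea(c),np.round(wh,1))
    if n=='top' and abs(x-283)<6 and abs(y-237)<6:
        q=plane(C,cv2.boxPoints(cv2.minAreaRect(c)),50);print(q.round(1),q.mean(0))
# bin rim outer corners (zoom px -> image) z=82 ; tray rim outer z=45
z=lambda u,v:(335+u/4-.4,165+v/4-.4)
q=plane(C,[z(72,42),z(347,45),z(345,291),z(72,291)],82);print('bin outer',q.round(1))
q=plane(C,[z(104,68),z(348,70),],30);print(q)
E
```

```text
cyltop (array([628.40558495, -72.94269454,  74.51295975]), np.float64(3.5381053446096904))
top 215 241 187.5 [15.7 15.7]
top 283 237 538.5 [40.8 14.9]
[[ 505.3  -61.6   50. ]
 [ 514.4  -97.7   50. ]
 [ 416.3 -120.9   50. ]
 [ 407.5  -85.2   50. ]] [460.86740869 -91.35236017  50.        ]
top 385 210 5848.5 [87.9 73.6]
top 276 171 268.0 [16.5 21. ]
top 208 172 279.5 [25.2 13. ]
side 284 239 368.0 [18.7 24.3]
side 206 218 449.5 [19. 29.]
side 311 185 851.0 [45.6 25.2]
side 245 163 490.0 [35.1 16.3]
bin outer [[ 614.4 -259.1   82. ]
 [ 617.5 -430.5   82. ]
 [ 465.1 -424.8   82. ]
 [ 460.8 -257.9   82. ]]
[[ 608.61724738 -292.06227707   30.        ]
 [ 611.89395368 -450.78962291   30.        ]]
```

Run:
```python
from h import *
from scipy.spatial.transform import Rotation as R
s=r.sense();o,d=ray(cal('wrist'),[256,192]);M=R.from_euler('xyz',s['tcp_rot']).as_matrix()
print(M.T@(o-s['eef_pos']),M.T@d[0],cal('wrist')[0])
T=cv2.imread('pics/top0.png')[...,::-1]
z=plane(cal('top'),[(80,179),(137,176),(140,243),(81,246)],45);print(z.round(1),z.mean(0))
```

```text
[  84.6823564     1.12376662 -135.00834984] [-0.33677994  0.0030039   0.94162847] [[311.37514036   0.         254.81657288]
 [  0.         311.37514036 189.22404525]
 [  0.           0.           1.        ]]
[[591.9 418.2  45. ]
 [603.7 277.1  45. ]
 [436.3 259.8  45. ]
 [425.3 402.9  45. ]] [514.30218618 339.51856425  45.        ]
```

>>> {"method": "carry_out", "body": {
  "targets": [
    {"dp": [50,-27,-8]},
    {"dp": [100,-54,-15]},
    {"dp": [150,-81,-20]},
    {"dp": [200,-108,-20]},
    {"dp": [250,-135,-20]},
    {"dp": [300,-162,-20]},
    {"dp": [350,-189,-20]},
    {"dp": [400,-216,-20]},
    {"dp": [450,-243,-20]},
    {"dp": [500,-270,-20]},
    {"dp": [539,-294,-20]},
    {"dp": [539,-294,-20]}
  ]
}}

```text
schema error: expected keys dp, yaw
```

>>> {"method": "carry_out", "body": {
  "targets": [
    {"dp": [50,-27,-8],"yaw": 0},
    {"dp": [100,-54,-15],"yaw": 0},
    {"dp": [150,-81,-20],"yaw": 0},
    {"dp": [200,-108,-20],"yaw": 0},
    {"dp": [250,-135,-20],"yaw": 0},
    {"dp": [300,-162,-20],"yaw": 0},
    {"dp": [350,-189,-20],"yaw": 0},
    {"dp": [400,-216,-20],"yaw": 0},
    {"dp": [450,-243,-20],"yaw": 0},
    {"dp": [500,-270,-20],"yaw": 0},
    {"dp": [539,-294,-20],"yaw": 0},
    {"dp": [539,-294,-20],"yaw": 0}
  ]
}}

```text
clock: 1.6
eef_pos: [629.4, -70.5, 258.6]
tcp_rot: [-3.141, 0.0, 0.438]
contact_force: [0.3, -0.0, 0.3]
opening: 1.007
grasp_force: 0.0
```

```bash
cat >> h.py <<'E'
def todo(tx,ty,tz):
    from scipy.spatial.transform import Rotation as R
    s=r.sense();M=R.from_euler('xyz',s['tcp_rot']).as_matrix()
    return (M.T@(np.array([tx,ty,tz])-s['eef_pos'])).round(1), s['eef_pos'].round(1), s['tcp_rot'].round(3)
E
python3 - <<'E'
from h import *
C=cal('wrist');im=r.grab_frame('wrist');save(im,'w1.png')
print(todo(628,-73,60),r.sense()['clock'])
for c in blobs(im): print(cv2.boundingRect(c),cv2.contourArea(c))
E
```

```text
(array([ -0.5,   0.8, 198.6]), array([628.4, -72. , 258.6]), array([-3.141e+00,  1.000e-03,  4.370e-01])) 1.65
(411, 374, 28, 10) 142.5
(161, 339, 89, 34) 826.5
(199, 229, 65, 85) 2634.5
(76, 210, 62, 39) 1252.0
(212, 203, 300, 161) 17348.0
(158, 171, 59, 44) 703.5
(291, 141, 31, 18) 155.0
(238, 138, 69, 44) 1161.0
(273, 136, 22, 10) 66.0
(411, 110, 73, 25) 700.5
(485, 98, 27, 30) 312.5
(96, 66, 63, 57) 1860.5
(345, 51, 26, 26) 82.5
(493, 0, 19, 15) 200.5
(472, 0, 40, 51) 355.0
(231, 0, 66, 40) 2299.0
```

View pics/w1.png

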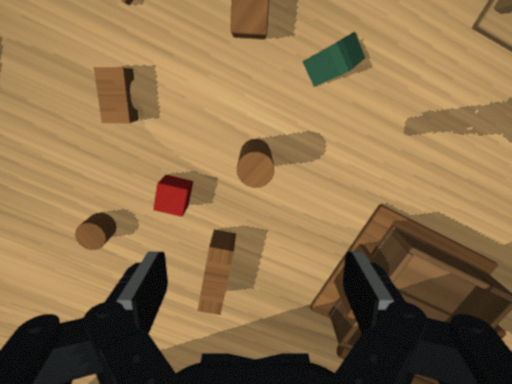

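The column's top is at about (256,169) in the wrist view, its base edge at (257,140), and the arch top runs from (223,250) to (210,312). I'll cast both onto their known heights.

Run:
```python
from h import *
C=cal('wrist');im=cv2.imread('pics/w1.png')[...,::-1]
h=cv2.cvtColor(im,cv2.COLOR_RGB2HSV)
for p in [(256,169),(255,145),(217,285),(222,240),(212,305)]: print(p,h[p[1],p[0]])
def top(box,vmin):
    x,y,w,hh=box;m=cv2.inRange(h,(5,110,vmin),(20,255,150));mm=np.zeros_like(m);mm[y:y+hh,x:x+w]=m[y:y+hh,x:x+w]
    return max(cv2.findContours(mm,cv2.RETR_EXTERNAL,cv2.CHAIN_APPROX_NONE)[0],key=cv2.contourArea)
v=85
c=top((230,130,50,65),v);e=cv2.fitEllipse(c);print('cyl',e)
(x,y),rad=cv2.minEnclosingCircle(c);print(x,y,rad)
b=c[:,0,1].max();print(b, plane(C,[(256,b-18)],80), plane(C,[(x,y)],80),plane(C,[e[0]],80))
c=top((195,225,45,95),v);q=plane(C,cv2.boxPoints(cv2.minAreaRect(c)),50);print(q.round(1),q.mean(0),cv2.minAreaRect(c))
```

```text
(256, 169) [ 14 151 144]
(255, 145) [ 15 152  57]
(217, 285) [ 15 152 131]
(222, 240) [ 15 143  59]
(212, 305) [ 14 152 134]
cyl ((258.3714599609375, 160.03749084472656), (39.420833587646484, 55.34835433959961), 28.195890426635742)
261.66949462890625 158.940673828125 29.5551815032959
186 [[628.22313708 -74.32563812  80.        ]] [[639.45142582 -75.51958762  80.        ]] [[636.96154563 -72.93361189  80.        ]]
[[ 406.9  -90.9   50. ]
 [ 536.3  -58.8   50. ]
 [ 547.7 -102.8   50. ]
 [ 418.7 -140.1   50. ]] [477.4052868  -98.15974892  50.        ] ((223.3243408203125, 269.5540771484375), (37.318572998046875, 89.104248046875), 9.462322235107422)
```

```bash
cat >> h.py <<'E'
def topface(im,box,lo=(8,135,105),hi=(20,255,165)):
    x,y,w,hh=box;m=cv2.inRange(cv2.cvtColor(im,cv2.COLOR_RGB2HSV),lo,hi);mm=np.zeros_like(m);mm[y:y+hh,x:x+w]=m[y:y+hh,x:x+w]
    mm=cv2.morphologyEx(mm,cv2.MORPH_OPEN,np.ones((3,3),np.uint8))
    return max(cv2.findContours(mm,cv2.RETR_EXTERNAL,cv2.CHAIN_APPROX_NONE)[0],key=cv2.contourArea)
E
python3 - <<'E'
from h import *
C=cal('wrist');im=cv2.imread('pics/w1.png')[...,::-1]
c=topface(im,(230,130,50,65));e=cv2.fitEllipse(c);print('cyl',e,plane(C,[e[0]],80))
q=plane(C,c[:,0],80);print(np.ptp(q,axis=0))
c=topface(im,(195,225,45,95));q=plane(C,cv2.boxPoints(cv2.minAreaRect(c)),50);print(q.round(1),q.mean(0),cv2.minAreaRect(c))
E
```

```text
cyl ((254.98220825195312, 169.20407104492188), (34.55123519897461, 36.550804138183594), 95.67926025390625) [[626.59721386 -73.91550851  80.        ]]
[37.51474414 38.96336598  0.        ]
[[ 406.8  -90.1   50. ]
 [ 503.5  -67.5   50. ]
 [ 510.7  -97.8   50. ]
 [ 414.1 -123.1   50. ]] [458.7614944  -94.62681893  50.        ] ((215.083984375, 280.7879943847656), (24.954519271850586, 64.48819732666016), 10.304845809936523)
```

Column at (627,-74), about 39 mm across. Arch at (459,-95), 99 by 32 mm, yaw about 13.5°. These match the given sizes, so I'll grasp the column.

>>> {"method": "carry_out", "body": {
  "targets": [
    {"dp": [-2,1,45],"yaw": 0},
    {"dp": [-2,1,95],"yaw": 0},
    {"dp": [-2,1,140],"yaw": 0},
    {"dp": [-2,1,175],"yaw": 0},
    {"dp": [-2,1,200],"yaw": 0},
    {"dp": [-2,1,211],"yaw": 0},
    {"dp": [-2,1,211],"yaw": 0}
  ]
}}

```text
clock: 2.52
eef_pos: [626.3, -75.6, 48.0]
tcp_rot: [-3.141, 0.001, 0.434]
contact_force: [0.4, -0.6, 0.2]
opening: 1.003
grasp_force: 0.0
```

>>> {"method": "carry_out", "body": {
  "targets": [
    {"dp": [0,0,0],"yaw": 0},
    {"dp": [0,0,0],"yaw": 0},
    {"dp": [0,0,0],"yaw": 0},
    {"dp": [0,0,0],"yaw": 0},
    {"dp": [0,0,0],"yaw": 0},
    {"dp": [0,0,0],"yaw": 0}
  ],
  "fingers": -1,
  "grip_force": 30
}}

```text
clock: 3.28
eef_pos: [627.5, -74.8, 49.3]
tcp_rot: [3.141, -0.001, 0.435]
contact_force: [-1.3, 0.8, 6.7]
opening: 0.461
grasp_force: 30.6
```

>>> {"method": "carry_out", "body": {
  "targets": [
    {"dp": [0,0,-30],"yaw": 0},
    {"dp": [0,0,-80],"yaw": 0},
    {"dp": [0,0,-130],"yaw": 0},
    {"dp": [-12,13,-155],"yaw": 0},
    {"dp": [-45,48,-160],"yaw": 0},
    {"dp": [-85,90,-160],"yaw": 0},
    {"dp": [-125,132,-160],"yaw": 0},
    {"dp": [-160,169,-160],"yaw": 0},
    {"dp": [-184,194,-160],"yaw": 0},
    {"dp": [-194,205,-160],"yaw": 0},
    {"dp": [-194,205,-160],"yaw": 0}
  ]
}}

```text
clock: 4.65
eef_pos: [537.1, -342.8, 208.2]
tcp_rot: [-3.141, -0.0, 0.434]
contact_force: [-0.2, 1.2, -0.3]
opening: 0.464
grasp_force: 30.3
```

Run:
```python
from h import *
T=r.grab_frame('top');S=r.grab_frame('side');W=r.grab_frame('wrist')
print(todo(538,-343,209),r.sense()['opening'])
save(np.hstack([cv2.resize(W,(400,300)),cv2.resize(T[150:270,320:480],(400,300)),]),'b1.png')
```

```text
(array([-0.5,  1.6, -0.7]), array([ 537.8, -341.3,  208.3]), array([-3.141, -0.   ,  0.436])) 0.46170490795358854
```

View pics/b1.png

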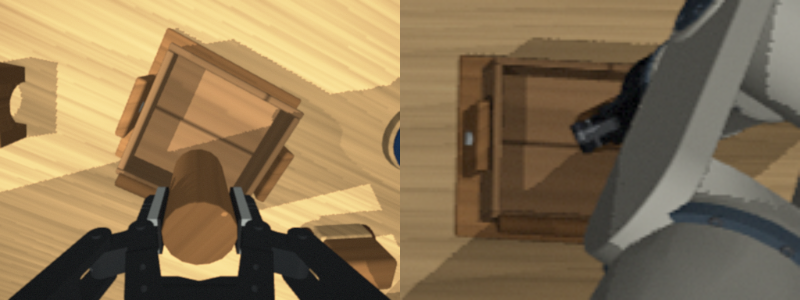

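Run:
```python
from h import *
C=cal('wrist')
for n,p,z in [('floorBL',(180,54),30),('floorBR',(277,108),30),('rimBL_out',(170,31),82),('rimBR_out',(302,110),82),('rimBR_in',(289,111),82),('rimFL_out',(118,172),82)]: print(n,plane(C,[(p[0]*1.28,p[1]*1.28)],z).round(1))
for P in [(538,-343,30),(610,-271,82),(610,-415,82),(466,-271,82),(466,-415,82)]: print(P,(proj(C,P)/1.28).round())
```

```text
floorBL [[ 614.7 -281.1   30. ]]
floorBR [[ 607.9 -420.4   30. ]]
rimBL_out [[ 629.9 -268.1   82. ]]
rimBR_out [[ 618.6 -427.    82. ]]
rimBR_in [[ 611.7 -414.9   82. ]]
rimFL_out [[ 464.9 -270.8   82. ]]
(538, -343, 30) [[200. 131.]]
(610, -271, 82) [[165.  52.]]
(610, -415, 82) [[288. 112.]]
(466, -271, 82) [[118. 171.]]
(466, -415, 82) [[227. 215.]]
```

The bin centre is about (539,-346), averaging the wrist and top views. I'll shift a few millimetres and lower gently.

>>> {"method": "carry_out", "body": {
  "targets": [
    {"dp": [0,5,15],"yaw": 0},
    {"dp": [0,5,45],"yaw": 0},
    {"dp": [0,5,75],"yaw": 0},
    {"dp": [0,5,100],"yaw": 0},
    {"dp": [0,5,115],"yaw": 0},
    {"dp": [0,5,122],"yaw": 0},
    {"dp": [0,5,126],"yaw": 0},
    {"dp": [0,5,127],"yaw": 0},
    {"dp": [0,5,127],"yaw": 0}
  ]
}}

```text
clock: 5.92
eef_pos: [539.7, -347.3, 81.9]
tcp_rot: [3.141, -0.001, 0.435]
contact_force: [0.6, 0.3, -0.1]
opening: 0.458
grasp_force: 30.3
```

>>> {"method": "carry_out", "body": {
  "targets": [
    {"dp": [0,0,1],"yaw": 0},
    {"dp": [0,0,2],"yaw": 0},
    {"dp": [0,0,2],"yaw": 0}
  ]
}}

```text
clock: 6.3
eef_pos: [539.5, -347.1, 79.3]
tcp_rot: [3.141, -0.0, 0.435]
contact_force: [-0.1, 0.1, -0.5]
opening: 0.465
grasp_force: 30.3
```

>>> {"method": "carry_out", "body": {
  "targets": [
    {"dp": [0,0,1],"yaw": 0},
    {"dp": [0,0,1],"yaw": 0}
  ]
}}

```text
clock: 6.55
eef_pos: [539.6, -347.1, 79.2]
tcp_rot: [3.141, -0.0, 0.435]
contact_force: [-1.2, 1.7, 7.7]
opening: 0.463
grasp_force: 31.1
```

>>> {"method": "carry_out", "body": {
  "targets": [
    {"dp": [0,0,0],"yaw": 0},
    {"dp": [0,0,0],"yaw": 0},
    {"dp": [0,0,0],"yaw": 0},
    {"dp": [0,0,0],"yaw": 0}
  ],
  "fingers": 0.45
}}

```text
clock: 7.05
eef_pos: [539.3, -347.0, 78.1]
tcp_rot: [-3.141, 0.0, 0.435]
contact_force: [0.0, 0.2, -1.0]
opening: 0.724
grasp_force: 0.0
```

>>> {"method": "carry_out", "body": {
  "targets": [
    {"dp": [0,0,-10],"yaw": 0},
    {"dp": [0,0,-30],"yaw": 0},
    {"dp": [0,0,-65],"yaw": 0},
    {"dp": [0,0,-110],"yaw": 0},
    {"dp": [0,0,-150],"yaw": 0},
    {"dp": [0,0,-150],"yaw": 0}
  ]
}}

```text
clock: 7.8
eef_pos: [541.4, -348.4, 233.9]
tcp_rot: [3.135, -0.004, 0.435]
contact_force: [-0.3, -0.5, 0.2]
opening: 0.727
grasp_force: 0.0
```

Run:
```python
from h import *
S=r.grab_frame('side');W=r.grab_frame('wrist')
print(todo(459,-95,150),r.sense()['opening'],r.sense()['qpos'])
save(np.hstack([cv2.resize(W,(400,300)),cv2.resize(S[60:180,240:400],(400,300)),]),'b2.png')
```

```text
(array([  33.1, -262.8,   79.3]), array([ 539.5, -347.2,  229.7]), array([ 3.14e+00, -1.00e-03,  4.35e-01])) 0.7232948394441067 [-5.74118702e-01  3.86266514e-01  1.60666520e+00 -3.01456893e-05
  1.14680065e+00  5.61881429e-01]
```

View pics/b2.png

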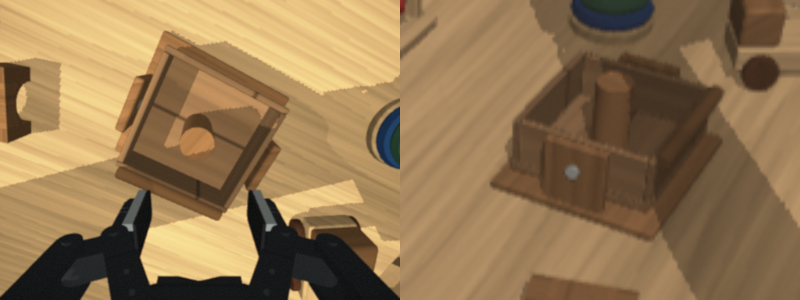

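The column stands upright in the level bin, with its top at (198,140) in the wrist crop. On to the arch.

>>> {"method": "carry_out", "body": {
  "targets": [
    {"dp": [3,-20,0],"yaw": 2},
    {"dp": [8,-60,5],"yaw": 5},
    {"dp": [14,-110,10],"yaw": 9},
    {"dp": [20,-160,20],"yaw": 11},
    {"dp": [26,-210,25],"yaw": 11.3},
    {"dp": [31,-248,30],"yaw": 11.3},
    {"dp": [33,-263,30],"yaw": 11.3},
    {"dp": [33,-263,30],"yaw": 11.3},
    {"dp": [33,-263,30],"yaw": 11.3}
  ],
  "fingers": 1
}}

```text
clock: 9.02
eef_pos: [459.2, -95.5, 198.4]
tcp_rot: [3.141, -0.0, 0.237]
contact_force: [0.5, -0.4, -0.0]
opening: 1.001
grasp_force: 0.0
```

Run:
```python
from h import *
C=cal('wrist');im=r.grab_frame('wrist');save(im,'a1.png')
u=proj(C,(459,-94,50))[0];print(u)
c=topface(im,(int(u[0])-60,max(0,int(u[1])-100),120,180));q=plane(C,cv2.boxPoints(cv2.minAreaRect(c)),50)
print(q.round(1),q.mean(0),cv2.minAreaRect(c));print(todo(*q.mean(0)[:2],31))
```

```text
[252.14046193 175.53206154]
[[ 504.7  -66.4   50. ]
 [ 511.9  -96.    50. ]
 [ 415.6 -120.7   50. ]
 [ 407.6  -87.6   50. ]] [459.94055816 -92.66398013  50.        ] ((251.0, 171.5), (101.0, 34.0), 90.0)
(array([  1.4,  -2.8, 167.4]), array([459.1, -95.6, 198.4]), array([ 3.141, -0.   ,  0.237]))
```

View pics/a1.png

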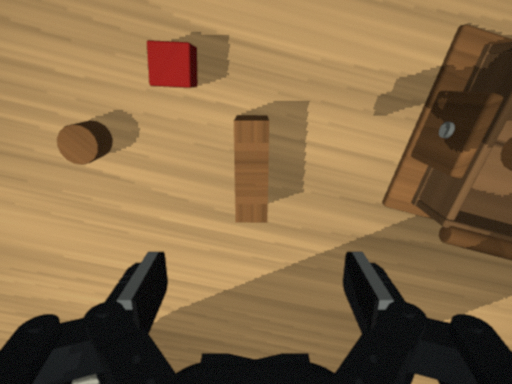

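The arch top is upright and aligned with the jaws, spanning (235,117) to (268,222), with clear space on both sides. Grasping it.

>>> {"method": "carry_out", "body": {
  "targets": [
    {"dp": [1,-2.5,40],"yaw": 0},
    {"dp": [1,-2.5,85],"yaw": 0},
    {"dp": [1,-2.5,125],"yaw": 0},
    {"dp": [1,-2.5,152],"yaw": 0},
    {"dp": [1,-2.5,166],"yaw": 0},
    {"dp": [1,-2.5,167],"yaw": 0},
    {"dp": [1,-2.5,167],"yaw": 0}
  ]
}}

```text
clock: 9.95
eef_pos: [459.7, -92.4, 32.0]
tcp_rot: [3.141, -0.001, 0.237]
contact_force: [-0.2, 0.5, 0.5]
opening: 0.999
grasp_force: 0.0
```

>>> {"method": "carry_out", "body": {
  "targets": [
    {"dp": [0,0,0],"yaw": 0},
    {"dp": [0,0,0],"yaw": 0},
    {"dp": [0,0,0],"yaw": 0},
    {"dp": [0,0,0],"yaw": 0},
    {"dp": [0,0,0],"yaw": 0},
    {"dp": [0,0,0],"yaw": 0},
    {"dp": [0,0,0],"yaw": 0}
  ],
  "fingers": -1,
  "grip_force": 35
}}

```text
clock: 10.82
eef_pos: [459.2, -92.0, 31.8]
tcp_rot: [3.141, -0.001, 0.238]
contact_force: [-2.0, 1.4, 6.8]
opening: 0.368
grasp_force: 34.9
```

>>> {"method": "carry_out", "body": {
  "targets": [
    {"dp": [0,0,-30],"yaw": 0},
    {"dp": [0,0,-75],"yaw": 0},
    {"dp": [4,-10,-110],"yaw": 0},
    {"dp": [15,-40,-120],"yaw": 1},
    {"dp": [34,-90,-120],"yaw": 3},
    {"dp": [57,-150,-120],"yaw": 5},
    {"dp": [82,-215,-120],"yaw": 6},
    {"dp": [106,-280,-120],"yaw": 7},
    {"dp": [129,-340,-120],"yaw": 8},
    {"dp": [147,-386,-120],"yaw": 8},
    {"dp": [154,-407,-120],"yaw": 8},
    {"dp": [154,-407,-120],"yaw": 8}
  ]
}}

```text
clock: 12.32
eef_pos: [512.5, 341.0, 150.9]
tcp_rot: [3.141, 0.0, 0.1]
contact_force: [0.9, -0.2, -0.8]
opening: 0.371
grasp_force: 35.2
```

Run:
```python
from h import *
C=cal('wrist');W=r.grab_frame('wrist');S=r.grab_frame('side')
s=r.sense();print(todo(514,339.5,152),s['opening'],s['grasp_force'])
for P in [(514,339.5,8)]: print(proj(C,P))
save(np.hstack([cv2.resize(W,(400,300)),cv2.resize(S[180:384,80:352],(400,300)),]),'t1.png')
```

```text
(array([ 1.9, -0.8, -1.1]), array([512.2, 338.6, 150.9]), array([3.14e+00, 1.00e-03, 9.80e-02])) 0.3698239780803362 35.18033444881439
[[255.52865834 175.96955757]]
```

View pics/t1.png

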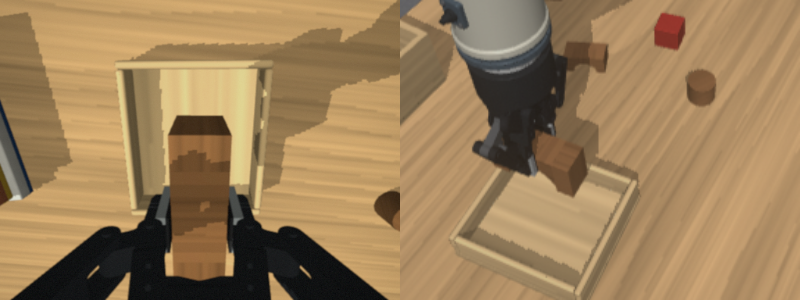

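Run:
```python
from h import *
q=plane(cal('wrist'),np.array([(117,63),(272,63),(260,213),(133,213)])*1.28,45);print(q.round(1),q.mean(0))
```

```text
[[589.6 422.2  45. ]
 [603.7 278.   45. ]
 [440.9 259.7  45. ]
 [426.6 405.9  45. ]] [515.18488793 341.46419459  45.        ]
```

The tray centre comes out at (515,341), in agreement with the top view. Lowering.

>>> {"method": "carry_out", "body": {
  "targets": [
    {"dp": [3,-2,15],"yaw": 0},
    {"dp": [3,-2,45],"yaw": 0},
    {"dp": [3,-2,75],"yaw": 0},
    {"dp": [3,-2,95],"yaw": 0},
    {"dp": [3,-2,104],"yaw": 0},
    {"dp": [3,-2,108],"yaw": 0},
    {"dp": [3,-2,109.5],"yaw": 0},
    {"dp": [3,-2,109.5],"yaw": 0}
  ]
}}

```text
clock: 13.42
eef_pos: [516.0, 342.4, 42.4]
tcp_rot: [-3.141, -0.001, 0.098]
contact_force: [1.1, -0.0, -0.2]
opening: 0.371
grasp_force: 35.2
```

>>> {"method": "carry_out", "body": {
  "targets": [
    {"dp": [0,0,1],"yaw": 0},
    {"dp": [0,0,1],"yaw": 0}
  ]
}}

```text
clock: 13.68
eef_pos: [515.7, 342.2, 41.0]
tcp_rot: [-3.141, -0.0, 0.098]
contact_force: [0.5, 0.3, -0.0]
opening: 0.366
grasp_force: 35.2
```

>>> {"method": "carry_out", "body": {
  "targets": [
    {"dp": [0,0,1],"yaw": 0},
    {"dp": [0,0,1],"yaw": 0}
  ]
}}

```text
clock: 13.92
eef_pos: [515.7, 342.2, 39.9]
tcp_rot: [-3.141, -0.0, 0.098]
contact_force: [0.3, -0.8, 1.2]
opening: 0.368
grasp_force: 35.3
```

>>> {"method": "carry_out", "body": {
  "targets": [
    {"dp": [0,0,0.5],"yaw": 0},
    {"dp": [0,0,0.5],"yaw": 0}
  ]
}}

```text
clock: 14.18
eef_pos: [515.7, 342.2, 39.8]
tcp_rot: [-3.141, -0.0, 0.098]
contact_force: [-2.1, -0.9, 5.7]
opening: 0.37
grasp_force: 36.0
```

>>> {"method": "carry_out", "body": {
  "targets": [
    {"dp": [0,0,0],"yaw": 0},
    {"dp": [0,0,0],"yaw": 0},
    {"dp": [0,0,0],"yaw": 0},
    {"dp": [0,0,0],"yaw": 0}
  ],
  "fingers": 0.3
}}

```text
clock: 14.68
eef_pos: [515.6, 342.1, 39.2]
tcp_rot: [3.142, 0.0, 0.098]
contact_force: [0.1, -0.1, 0.3]
opening: 0.649
grasp_force: 0.0
```

>>> {"method": "carry_out", "body": {
  "targets": [
    {"dp": [0,0,-10],"yaw": 0},
    {"dp": [0,0,-30],"yaw": 0},
    {"dp": [0,0,-70],"yaw": 0},
    {"dp": [0,0,-120],"yaw": 0},
    {"dp": [0,0,-170],"yaw": 0},
    {"dp": [0,0,-200],"yaw": 0},
    {"dp": [0,0,-200],"yaw": 0},
    {"dp": [0,0,-200],"yaw": 0}
  ]
}}

```text
clock: 15.68
eef_pos: [515.2, 341.8, 239.4]
tcp_rot: [3.142, 0.0, 0.098]
contact_force: [-1.0, -0.6, -0.1]
opening: 0.65
grasp_force: 0.0
```

Run:
```python
from h import *
W=r.grab_frame('wrist');S=r.grab_frame('side');print(r.sense()['clock'],r.sense()['contact_force'])
save(np.hstack([cv2.resize(W,(400,300)),cv2.resize(S,(400,300)),]),'t2.png')
```

```text
15.775 [-0.84001581  0.35353346 -1.33297006]
```

View pics/t2.png

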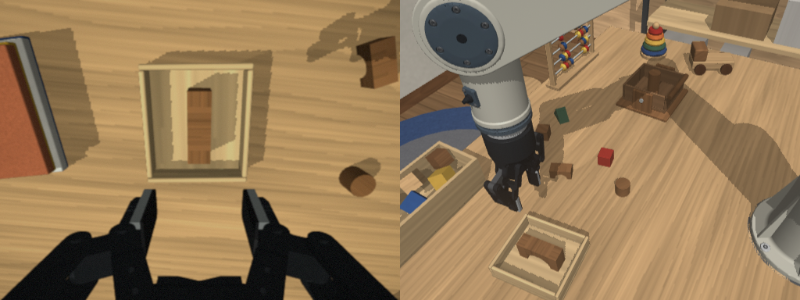

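The arch stands on its legs in the middle of the tray, at (199,125) in the wrist view and (541,250) in the side view. The column is still upright in the level bin and the robot touches nothing, so I'm handing in.

```bash
python3 -c "
from rig import r
print(r.sign_off())"
```

```text
the job is handed in; nothing more can be done
None
```

The tall column stands on end in the tilting bin, which stayed level, and the larger arch stands on its two legs in the tray; I handed the job in shortly after 15.8 s, with no verdict returned.

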